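# Hold the hidden bolt head while the nut runs tight

### The arm

A 7-joint arm with a two-finger parallel gripper is mounted at the origin on the work surface. World frame = base frame: x ahead of the robot, y to its left, z up, the work surface at z = 0. Lengths are in m, angles in rad, forces in N, time in s.
With the tool pointing down it reaches from about 0.425 to 0.875 m from the base axis. Payload 8.4 kg.
Tool frame: the origin (TCP) lies between the finger pads; the fingertips stand r.tcp_to_tips ahead of it and the grasp point (between the pads) lies 3 mm ahead of it (r.tcp_to_tips is the distance from the TCP to the fingertips, in m); z points along the fingers, y is the direction in which the jaws open and shut (so a half turn about z gives the same grasp; the last joint's range is limited). The gripper opens to 87 mm and grips with 3 to 60 N. Pads are 19 mm wide; open, the fingers measure 117 mm over their backs; the gripper's body (75 mm by 190 mm) begins 51 mm behind the grasp point.
Start: joints at [1.177, 0.333, 0.04, 1.465, -0.013, 1.343, -0.059], TCP at [0.189, -0.622, 0.245] pointing down, gripper open.
Joint ranges: [-2.58, 2.58], [-0.38, 2.09], [-1.3, 1.39], [0.25, 2.4], [-1.5, 4.64], [0.08, 2.09], [-2.65, 2.65]. Speed limits (rad/s): [2.22, 2.22, 2.79, 2.79, 3.14, 3.14, 3.14].

### API

Orientations are given as a unit quaternion [x, y, z, w].
In Python, from workcell import r gives the robot as it stands.
- The arm moves only by the tool move_arm, never from a script. Its argument "plan" is a list of rows, each a list of 5 numbers: the closure, from 0 (fully open) to 1 (shut), then the shift along the tool's x, y, z in mm, then the turn about the tool's z in rad. In form: [[hand, x, y, z, turn], ...]. A call has 1 to 5 rows; each row shifts and turns the commanded pose from where the row before left it, along the tool's axes as they then stand; what a row does not reach is not made up. A row lasts 1/12 s, in which the tool goes at most 41.7 mm and 7.16 degrees, less where a joint would pass 70% of its speed; a pose out of reach is approached as far as the arm can. A call with a gripper value outside its range is refused whole. The fingers move at their own pace and stop on an object; "grip_force" is the grip in N (left out, the last holds). Time passes only in rows, so rows that do not move let the fingers close. It gives the time, the measured TCP pose, the force and the opening at its end, in the units of the state.
- r.read_state(): the state, without advancing time (a new reading comes with each control period).
- r.snapshot(name): name is "scene" or "top" or "wrist"; returns a dict with "pixels" (420x560x3 uint8, red, green, blue), "K" (3x3 intrinsics, pixels), "origin" and "rotation" of the camera in the world. Camera axes: x right, y down, z forward; pixel columns grow to the right and rows downward; lengths in m; the calibration is good to about 2 mm. The wrist camera is an equidistant fisheye: a pixel r from the principal point sees the ray r / f radians off the axis. A picture is of the moment at which its call begins. There is no depth.
- r.finish_job(): hands the job in, once; it reports no verdict.
The state is a dict: "clock": time; "joints": joint angles; "dq": joint speeds; "joint_torque": joint torques, N m; "ee_pos": TCP position; "orientation": TCP orientation; "wrist_force": force on the tool from outside, world axes, zero at the start; "torque": the same for the moment, N m; "gripper_width": opening from 0.0 (shut) to 1.0 (fully open).
Only numpy, scipy, OpenCV 4.12 (cv2) and the standard library are available. Lean on these libraries where they do the work, as an engineer would, in place of code of your own. Each camera call takes 0.05 s, during which the arm holds its last target. There are 200 camera calls.

### The job

On the wall lamp in the jig, the nut driver is already running slowly but the brass bolt just spins round with the nut, so reach down into the narrow gap behind the front leg of the steel bracket, take the hidden hex head between the fingers and keep it from turning until the nut has run up tight and the driver has stalled. The hollow head dents, so grip it gently (15 to 20 N is right, never over 30 N), and do not lean on the bracket. Finish there, still holding the head against the stalled driver, and leave everything else on the bench where it is.

Things in the scene. Friction and masses are not known exactly. Their poses are not given: they have to be found in the camera images.
- jig: Jig fixed to the bench (sizes in mm): board 365 x 170 with bracket, lamp arm and nut driver. Origin on the bench (z = 0) straight below the bolt head's centre; +x runs along the bolt's axis (80 above the bench) from driver and nut towards the head, y along the bracket's legs, z up. The driver (45 diameter) lies along the axis 30 to 275 off the head on the -x side, clamps up to 110 high. Nothing of the jig is higher than 145.
- fitted_shade (a point): Rim centre of the white shade fitted to the brass lamp arm: 120 diameter, axis along the jig's y, 80 above the bench, 228 to the +y side of the bolt head; shade and lampholder begin 160 from the head. Fixed.
- bracket: Steel channel fixed in the jig, open upwards and at its y ends, 100 long in y; same origin and axes as the jig. Front leg (with bolt, nut) x = -24 to -20, rear leg x = 24 to 28 with a window 44 wide, 54 to 100 above the bench, that shows the head. Leg tops 112 above the bench. The gap between is 44 wide, its floor 22 above the bench; only the bolt is in it.
- bolt_head: Brass hex head in the gap: 19 across flats, 22 across corners, 12 thick along its x (the bolt's axis). Origin at its centre, 80 above the bench, 20 behind the front leg's inner face. Its flats face its own +z, -z and 60 degrees either side of them. It only turns about x, with the nut at about 1.3 rad/s until held. A washer pack 16 diameter lies between it and the front leg.
- grip (a point): Where to grip: the head's centre, fixed. From straight above, fingers closing along the jig's y; beside the head there is 55 or more free in y on either side for a finger. A head caught on its corners turns on until two flats lie on the fingers.
- nut (a joint): Angle in rad of the nut in the driver's socket. It grows as the driver turns: about 1.3 rad/s with the bolt spinning, about 1.0 rad/s with the head held; it stands still when the driver has stalled. The driver's torque is 0.12 N m: a grip of 15 N (on each finger) holds the head against it, under about 6 N the head rolls round between the fingers.
- run_up (a joint): How far in rad the nut has been run along the bolt: 0.5 to 3 at the start, unchanged while the bolt spins with the nut, growing while the head is held, 8 when tight (it stops there). So it takes 5 to 8 s of holding. If the head is let go after that, bolt and nut spin on together.
- spare_nut: spare brass hex nut, 19 across flats, 10 high, lying flat on the jig board behind the bracket; origin under its centre (sizes in mm). Not to be disturbed.
- spare_bolt: spare brass hex bolt standing on its head (19 across flats) on the jig board, 47 high; origin under its centre (sizes in mm). Not to be disturbed.
- ring_plate: steel mounting ring, 110 diameter, 5 thick, lying on the bench; origin under its centre (sizes in mm). Not to be disturbed.
- screwdriver: screwdriver lying on the bench beyond the bracket, 200 long, 26 high; origin under its middle (sizes in mm). Not to be disturbed.
- connector0: orange plastic wire connector, a cone 20 diameter and 25 high, on the bench; origin under its centre (sizes in mm). Not to be disturbed.
- connector1: a second one of the same (sizes in mm). Not to be disturbed.
- pliers: long-nose pliers lying on the bench, 185 long, 12 high; origin under the rivet (sizes in mm). Not to be disturbed.
- shade: loose white lamp shade, a bowl 120 diameter and 55 high, on the bench; origin under its centre (sizes in mm). Not to be disturbed.

How it is judged:
On the way, in this order (a step that is already met when the one before it is completed fails the run):
1. the head is taken between the fingers in the gap (contact force between the fingers and bolt_head above 8 N and distance between the grasp point and grip below 0.02 m and value of joint run_up below 7 rad), for 0.3 s.
2. with the head held, the nut has run up tight (contact force between the fingers and bolt_head above 8 N and distance between the grasp point and grip below 0.02 m and value of joint run_up above 7.85 rad), for 0.3 s.
At the end, for the whole second after the job is handed in: The nut is tight (run_up above 7.85 of 8 rad), the head is still between the fingers (within 20 mm of the grasp point), squeezed with 8 to 65 N (both fingers summed), head and nut stand still (under 0.1 rad/s) against the driver, and the other things have moved under 30 mm (all of step 2 and contact force between the fingers and bolt_head below 65 N and angular speed of bolt_head below 0.1 rad/s and velocity of joint nut below 0.1 rad/s and distance of each of spare_nut, spare_bolt, ring_plate, screwdriver, connector0, connector1, pliers, shade from where it was at the start of the episode below 0.03 m); the arm keeps its last pose, push and grip.
It fails at once if the hollow head is squeezed with more than 30 N by each finger (the rule sums both fingers and allows 65 N) (contact force between the fingers and bolt_head above 65 N).
It fails at once if the robot leans on the bracket with more than 20 N (contact force between any of the fingers, the arm and bracket above 20 N).
It fails at once if one of the other things on the bench is shifted by more than 30 mm (distance of any of spare_nut, spare_bolt, ring_plate, screwdriver, connector0, connector1, pliers, shade from where it was at the start of the episode above 0.03 m).
It also fails if it takes over 40 s, if anything falls off the work surface, if the arm or the gripper's body presses on something with over 40 N, if the wrist force passes 120 N, or if a joint passes its speed limit or range.

## Working session

There is one attempt and no reset: what is moved stays moved. The work goes in short steps, Python scripts to look and compute and a tool call to move; the robot and the scene stay as the last step left them, time stands still between calls to the robot, and variables do not carry over. Pictures are saved under pics/ and viewed, about 8 in all and at most 12, crops included, and the job is handed in when it is done.

Besides the shell and the picture viewer there is one more tool, called by a JSON object that holds its "method" and its "body". move_arm: Moves the arm, as the interface text tells. Its arguments: {"type":"object","properties":{"plan":{"type":"array"},"grip_force":{"type":"number"}},"required":["plan"]}

```bash
mkdir -p pics; ls
cat > h.py <<'E'
import numpy as np, cv2
from workcell import r
def snap(n,f):
    s=r.snapshot(n); cv2.imwrite('pics/'+f+'.png',s['pixels'][:,:,::-1]); np.savez('pics/'+f+'.npz',**s); return s
def onz(s,u,v,z):
    d=s['rotation']@np.linalg.inv(s['K'])@np.array([u,v,1.]); o=s['origin']; return o+d*(z-o[2])/d[2]
def proj(s,p):
    c=s['rotation'].T@(np.asarray(p)-s['origin']); q=s['K']@c; return q[:2]/q[2]
E
python3 - <<'E'
from h import *
a=snap('top','top1');b=snap('scene','scene1')
for s in(a,b):print(s['K'].round(1).tolist(),s['origin'],s['rotation'].round(3).tolist())
print(r.read_state(),r.tcp_to_tips)
E
```

```text
pics
[[429.8, 0.0, 277.1], [0.0, 429.8, 204.4], [0.0, 0.0, 1.0]] [0.48916006 0.09462044 1.04442762] [-0.699, 0.715, -0.023, 0.022]
[[449.5, 0.0, 284.0], [0.0, 449.5, 206.8], [0.0, 0.0, 1.0]] [1.33719524 0.01197326 0.60788188] [0.666, 0.582, -0.315, -0.343]
{'clock': 0.1, 'joints': array([ 1.17681495,  0.33383373,  0.03986984,  1.46617348, -0.01338195,
        1.34327561, -0.05849372]), 'dq': array([ 1.37318267e-03, -8.52946560e-04, -6.02650989e-04, -1.91380886e-03,
       -1.86672169e-06, -9.16240525e-04,  9.49766094e-04]), 'joint_torque': array([ 5.04091935e-03, -6.57813692e+01,  1.34130724e+00, -4.04707861e+01,
       -5.93059184e-02,  4.10038477e-02,  4.90500884e-05]), 'ee_pos': array([ 0.18870852, -0.62160649,  0.24375692]), 'orientation': array([ 9.89157526e-01,  1.46856668e-01, -1.59391734e-04, -6.94200737e-04]), 'wrist_force': array([ 0.20820769, -0.06157784, -0.38022943]), 'torque': array([ 0.02569566, -0.03115699, -0.02239591]), 'gripper_width': 1.0019554098730046} 0.022
```

View pics/top1.png

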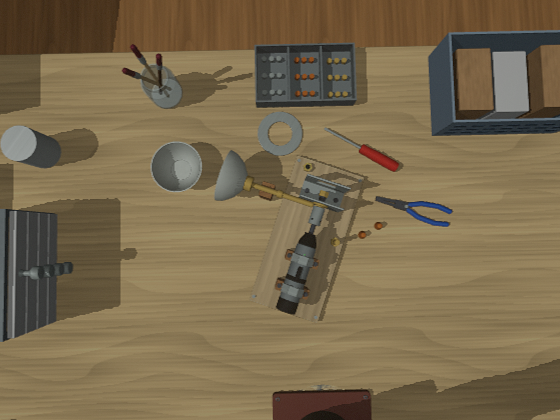

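View pics/scene1.png

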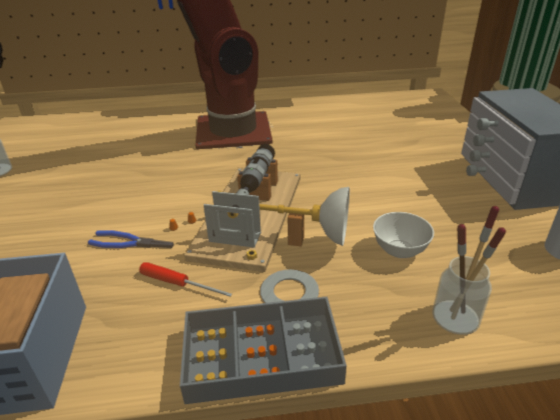

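The top view shows the jig with the bracket around (325,192) and the driver running down-left to (290,300). The shade is at (232,175). The scene view shows the rear leg window around (232,225), with the brass head visible at (233,213). The camera rotation is a quaternion, so I'll correct the helper and zoom in.

Run:
```python
s=open('h.py').read()
s=s.replace("import numpy as np, cv2","import numpy as np, cv2\nfrom scipy.spatial.transform import Rotation as R")
s=s.replace("s=r.snapshot(n);","s=dict(r.snapshot(n)); s['rotation']=R.from_quat(s['rotation']).as_matrix() if np.size(s['rotation'])==4 else s['rotation'];")
open('h.py','w').write(s)
import cv2,numpy as np
a=cv2.imread('pics/top1.png')[145:235,235:375]; b=cv2.imread('pics/scene1.png')[180:260,180:320]
cv2.imwrite('pics/crop1.png',np.vstack([cv2.resize(a,(560,360),interpolation=cv2.INTER_CUBIC)[:300],cv2.resize(b,(525,300),interpolation=cv2.INTER_CUBIC)[:, :][:,:] if 0 else cv2.copyMakeBorder(cv2.resize(b,(525,300),interpolation=cv2.INTER_CUBIC),0,0,0,35,0)]))
```

```text
(no output)
```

View pics/crop1.png

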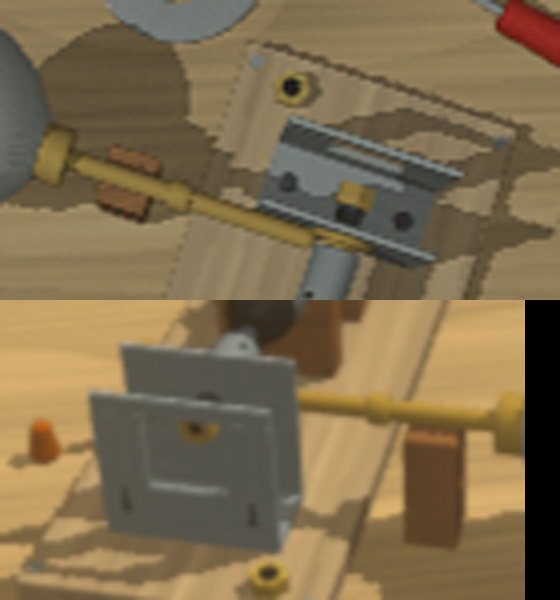

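The crop shows the leg-top corners. In the top view they are rear (307.5,175) to (350.5,188.8) and front (300.5,195.5) to (343.8,210.5), with the brass head near (323.8,193.8). I'll fit the jig pose (x, y, yaw) using both views.

```bash
cat > fit.py <<'E'
from h import *
from scipy.optimize import least_squares
a=snap('top','top2');b=snap('scene','scene2')
pts=[(a,(28,50,112),(307.5,175)),(a,(28,-50,112),(350.5,188.8)),(a,(-24,50,112),(300.5,195.7)),(a,(-24,-50,112),(343.8,210.6)),
(b,(28,-50,112),(204.5,205.1)),(b,(28,50,112),(252.3,208.8)),(b,(-24,-50,112),(212.5,192)),(b,(-24,50,112),(259.5,196.3)),(a,(0,0,90),(323.8,193))]
def W(p,q):
    c,s=np.cos(p[2]),np.sin(p[2]); x,y,z=np.array(q)/1e3; return np.array([p[0]+c*x-s*y,p[1]+s*x+c*y,z])
f=lambda p:np.concatenate([proj(s,W(p,q))-np.array(m) for s,q,m in pts])
g=onz(a,324,193,.09); print(g)
o=least_squares(f,[g[0],g[1],-.3],loss='soft_l1'); print(o.x,np.round(f(o.x).reshape(-1,2),1).tolist())
st=r.read_state(); x,y,yaw=o.x
M=R.from_quat(st['orientation']).as_matrix(); print('tool x',M[:,0],'y',M[:,1])
jy=np.array([-np.sin(yaw),np.cos(yaw)]); ty=M[:2,1]
d=(np.arctan2(jy[1],jy[0])-np.arctan2(ty[1],ty[0])+np.pi/2)%np.pi-np.pi/2
print('world yaw change',d,'tool-z turn',-d); print('delta tool frame mm',M.T@(np.array([x,y,.20])-st['ee_pos'])*1e3, st['clock'])
E
python3 fit.py
```

```text
[ 0.57394208 -0.01274432  0.09      ]
[ 0.57286698 -0.01098589 -0.34043294] [[-1.1, -1.7], [-0.4, -1.2], [-1.4, 0.2], [-1.0, -0.4], [-1.8, -1.5], [-1.1, 0.2], [-0.8, -2.2], [-1.3, -1.6], [-0.6, 0.5]]
tool x [ 9.56850810e-01  2.90579634e-01 -5.21694559e-05] y [ 0.29057943 -0.95685032 -0.00102952]
world yaw change -0.6352654374293225 tool-z turn 0.6352654374293225
delta tool frame mm [ 544.96934305 -472.70641955   44.44438298] 0.2
```

{"method": "move_arm", "body": {"plan": [[0, 30, -26, 0, 0], [0, 30, -26, 0, 0], [0, 30, -26, 0, 0], [0, 30, -26, 0, 0], [0, 30, -26, 0, 0]], "grip_force": 17}}

```text
clock: 0.62
ee_pos: [0.2952, -0.4522, 0.2444]
orientation: [0.989, 0.147, -0.0, -0.0]
wrist_force: [0.5, -0.7, -0.0]
gripper_width: 1.002
```

{"method": "move_arm", "body": {"plan": [[0, 30, -26, 0, 0], [0, 30, -26, 0, 0], [0, 30, -26, 0, 0], [0, 30, -26, 0, 0], [0, 30, -26, 0, 0]]}}

```text
clock: 1.03
ee_pos: [0.4009, -0.2842, 0.2447]
orientation: [0.989, 0.147, 0.0, 0.0]
wrist_force: [0.9, -0.3, -0.2]
gripper_width: 1.002
```

{"method": "move_arm", "body": {"plan": [[0, 30, -26, 0, 0], [0, 30, -26, 0, 0], [0, 30, -26, 0, 0], [0, 30, -26, 0, 0], [0, 30, -26, 0, 0]]}}

```text
clock: 1.45
ee_pos: [0.5067, -0.1162, 0.2447]
orientation: [0.989, 0.147, 0.0, 0.0]
wrist_force: [0.9, -0.8, -0.1]
gripper_width: 1.005
```

{"method": "move_arm", "body": {"plan": [[0, 30, -26, 0, 0], [0, 30, -26, 0, 0], [0, 25, -26, 0, 0], [0, 0, 0, 0, 0.12], [0, 0, 0, 0, 0.12]]}}

```text
clock: 1.87
ee_pos: [0.5653, -0.0155, 0.2442]
orientation: [1.0, 0.027, -0.0, -0.001]
wrist_force: [0.0, -0.8, -0.5]
gripper_width: 1.001
```

{"method": "move_arm", "body": {"plan": [[0, 0, 0, 0, 0.12], [0, 0, 0, 0, 0.12], [0, 0, 0, 0, 0.12], [0, 0, 0, 0, 0.035], [0, 0, 0, 0, 0]]}}

```text
clock: 2.28
ee_pos: [0.5647, -0.0187, 0.2444]
orientation: [0.985, -0.17, -0.0, 0.0]
wrist_force: [0.6, -0.3, -0.1]
gripper_width: 1.0
```

```bash
python3 - <<'E'
from h import *
s=snap('wrist','w1'); snap('scene','s3'); snap('top','t3'); print(s['K'],s['origin'],s['rotation'].round(3))
im=lambda f:cv2.imread('pics/'+f+'.png')
a=im('t3')[145:235,235:375]
cv2.imwrite('pics/c2.png',np.hstack([cv2.resize(im('w1'),(533,400)),np.vstack([cv2.resize(a,(266,171)),np.zeros((229,266,3),np.uint8)])]))
E
python3 fit.py
```

```text
[[325.1922621    0.         281.88908625]
 [  0.         325.1922621  213.27302683]
 [  0.           0.           1.        ]] [ 0.63670339 -0.04549133  0.38484767] [[-0.335 -0.905 -0.262]
 [-0.942  0.321  0.093]
 [-0.     0.278 -0.961]]
[ 0.57394208 -0.01274432  0.09      ]
[ 0.57286698 -0.01098589 -0.34043294] [[-1.1, -1.7], [-0.4, -1.2], [-1.4, 0.2], [-1.0, -0.4], [-1.8, -1.5], [-1.1, 0.2], [-0.8, -2.2], [-1.3, -1.6], [-0.6, 0.5]]
tool x [ 9.43080114e-01 -3.32565621e-01 -8.26811441e-05] y [-3.32565622e-01 -9.43080117e-01  1.19317937e-05]
world yaw change -0.0014101903683787498 tool-z turn 0.0014101903683787498
delta tool frame mm [  5.07046392 -10.00362541  44.53379554] 2.5333
```

View pics/w1.png

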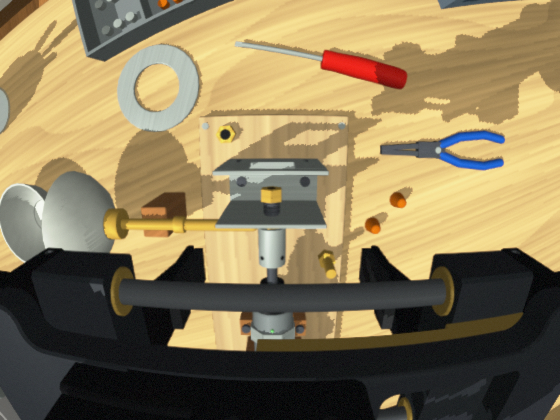

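In the wrist view the bracket's gap is between the rear leg top (row ~174) and the front leg top (row ~226). The head is at (271,194) and is clearly visible. I'll zoom in for a precise fisheye fit.

Run:
```python
from h import *
a=cv2.imread('pics/w1.png')[145:240,205:340]
cv2.imwrite('pics/c3.png',cv2.resize(a,None,fx=5.9259,fy=5.9259,interpolation=cv2.INTER_CUBIC))
```

```text
(no output)
```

View pics/c3.png

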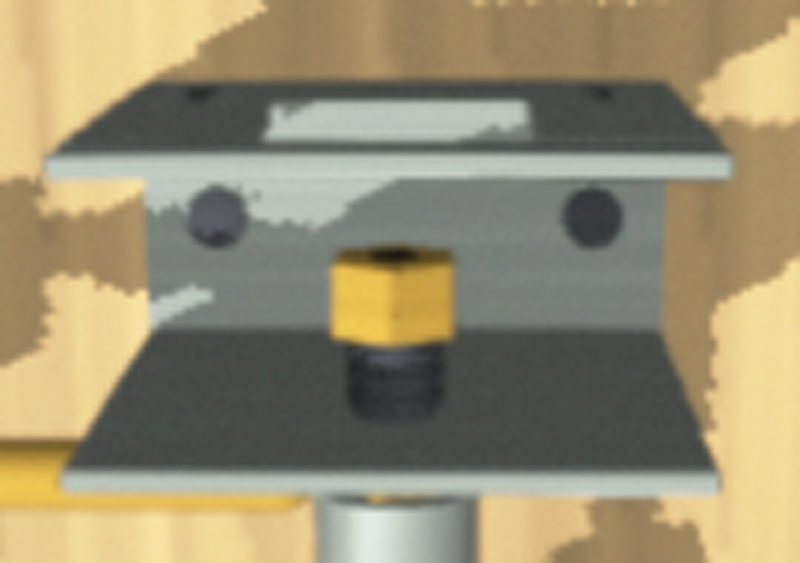

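The head is at crop (393,300). The leg-top edges are at rows 155/180 (rear) and 472/490 (front), and the ends are at columns ~47/732 and ~64/720.

```bash
cat > fitw.py <<'E'
from h import *
from scipy.optimize import least_squares
s=dict(np.load('pics/w1.npz')); K=s['K']
def fish(p):
    c=s['rotation'].T@(p-s['origin']); t=np.arctan2(np.hypot(*c[:2]),c[2]); return K[:2,2]+K[0,0]*t*c[:2]/np.hypot(*c[:2])
def W(p,q):
    c,n=np.cos(p[2]),np.sin(p[2]); x,y,z=np.array(q)/1e3; return np.array([p[0]+c*x-n*y,p[1]+n*x+c*y,z])
k=5.9259
pts=[((28,50,112),(50,156)),((28,-50,112),(732,153)),((24,50,112),(46,180)),((24,-50,112),(732,180)),((-20,50,112),(66,472)),((-20,-50,112),(720,471)),((-24,50,112),(62,490)),((-24,-50,112),(720,490))]
f=lambda p:np.concatenate([(fish(W(p,q))-np.array([205,145])-.5)*k+.5*k-np.array(m) for q,m in pts])
o=least_squares(f,[.572,-.011,-.34]); print(o.x,f(o.x).reshape(-1,2).round(0).tolist())
for q in [(6,0,80),(-6,0,80),(0,0,91)]: print(q,((fish(W(o.x,q))-[205,145])*k).round())
st=r.read_state(); M=R.from_quat(st['orientation']).as_matrix()
jy=np.array([-np.sin(o.x[2]),np.cos(o.x[2])]);print('ang err',np.cross(np.append(-jy,0),M[:,1])[2])
print(M.T@(np.array([o.x[0],o.x[1],.083])-st['ee_pos'])*1e3,st['joints'].round(2),st['clock'])
E
python3 fitw.py
```

```text
[ 0.57490557 -0.01313521 -0.34121722] [[-6.0, -2.0], [4.0, -1.0], [-1.0, 1.0], [3.0, -1.0], [-6.0, -3.0], [4.0, -1.0], [-0.0, 4.0], [3.0, 5.0]]
(6, 0, 80) [395. 255.]
(-6, 0, 80) [396. 327.]
(0, 0, 91) [393. 307.]
ang err 0.00219446838856191
[  7.71748621  -8.65600437 161.53359316] [ 0.36  0.19 -0.46  1.66  0.09  1.31 -2.03] 2.5333
```

{"method": "move_arm", "body": {"plan": [[0, 7, -9, 30, 0], [0, 0, 0, 35, 0], [0, 0, 0, 30, 0], [0, 0, 0, 8, 0], [0, 0, 0, 0, 0]]}}

```text
clock: 2.95
ee_pos: [0.5728, -0.0127, 0.1394]
orientation: [0.986, -0.169, -0.002, 0.0]
wrist_force: [-0.4, -0.1, 0.6]
gripper_width: 1.005
```

```bash
python3 - <<'E'
from h import *
snap('wrist','w2'); snap('scene','s4'); snap('top','t4')
im=lambda f:cv2.imread('pics/'+f+'.png')
cv2.imwrite('pics/c4.png',np.hstack([cv2.resize(im('w2')[100:380,90:460],(440,333)),cv2.resize(im('s4')[130:280,160:320],(355,333))]))
E
sed -i 's/^s=dict.*;/s=dict(np.load("pics\/w1.npz"));/' fitw.py; python3 fitw.py
```

```text
[ 0.57490557 -0.01313521 -0.34121722] [[-6.0, -2.0], [4.0, -1.0], [-1.0, 1.0], [3.0, -1.0], [-6.0, -3.0], [4.0, -1.0], [-0.0, 4.0], [3.0, 5.0]]
(6, 0, 80) [395. 255.]
(-6, 0, 80) [396. 327.]
(0, 0, 91) [393. 307.]
ang err 0.001125490049517841
[-0.60699846  0.92758761 60.70202065] [ 0.33  0.29 -0.45  1.76  0.14  1.12 -2.08] 3.1
```

View pics/c4.png

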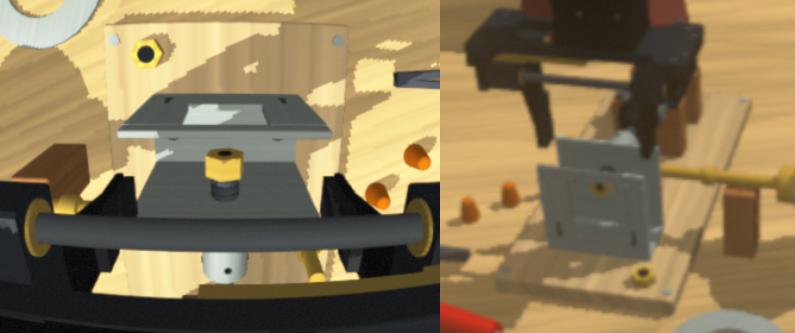

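The fingers are centred either side of the head (crop columns 130 and 320, head at 224), lined up over the gap. I'll go down carefully and watch the force.

{"method": "move_arm", "body": {"plan": [[0.3, 0, 0, 12, 0], [0.3, 0, 0, 12, 0], [0.3, 0, 0, 10, 0], [0.3, 0, 0, 0, 0]]}}

```text
clock: 3.43
ee_pos: [0.5729, -0.0127, 0.1051]
orientation: [0.986, -0.169, -0.002, 0.0]
wrist_force: [-0.7, -0.3, 0.8]
gripper_width: 0.781
```

{"method": "move_arm", "body": {"plan": [[0.3, 0, 0, 10, 0], [0.3, 0, 0, 8, 0], [0.3, 0, 0, 4, 0], [0.3, 0, 0, 0, 0]]}}

```text
clock: 3.77
ee_pos: [0.5737, -0.0126, 0.0843]
orientation: [0.986, -0.169, -0.001, 0.0]
wrist_force: [-0.3, 0.3, 0.3]
gripper_width: 0.702
```

```bash
python3 fitw.py|tail -1
python3 - <<'E'
from h import *
snap('wrist','w5'); snap('scene','s5')
im=lambda f:cv2.imread('pics/'+f+'.png')
cv2.imwrite('pics/c5.png',np.hstack([cv2.resize(im('w5')[100:380,90:460],(440,333)),cv2.resize(im('s5')[150:250,180:287],(355,333))]))
print(r.read_state()['wrist_force'])
E
```

```text
[1.33097523 0.1217562  1.2645034 ] [ 0.32  0.36 -0.44  1.81  0.18  1.01 -2.11] 3.7667
[-0.45346461 -0.18328164  0.21070059]
```

View pics/c5.png

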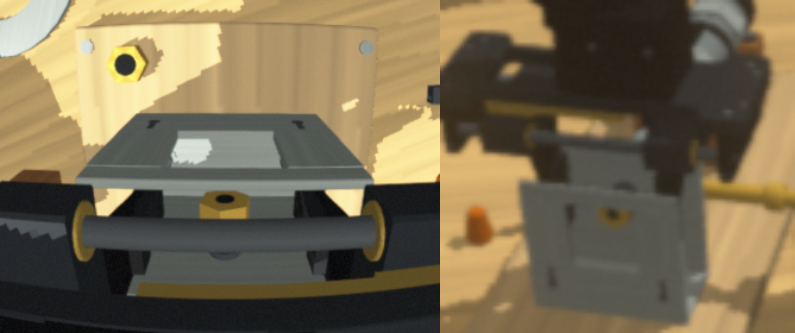

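The fingers are in the gap on both sides of the head, with no contact force. Now I'll close gently.

{"method": "move_arm", "body": {"plan": [[0.5, 1, 0, 1, 0], [0.65, 0, 0, 0, 0], [0.7, 0, 0, 0, 0], [0.7, 0, 0, 0, 0], [0.7, 0, 0, 0, 0]], "grip_force": 15}}

```text
clock: 4.28
ee_pos: [0.5754, -0.0129, 0.0847]
orientation: [0.986, -0.169, 0.0, -0.0]
wrist_force: [0.0, 0.7, -0.0]
gripper_width: 0.406
```

{"method": "move_arm", "body": {"plan": [[0.73, 0, 0, 0, 0], [0.75, 0, 0, 0, 0], [0.77, 0, 0, 0, 0], [0.8, 0, 0, 0, 0], [1, 0, 0, 0, 0]]}}

```text
clock: 4.7
ee_pos: [0.5759, -0.0118, 0.0851]
orientation: [0.986, -0.169, 0.001, -0.001]
wrist_force: [0.5, 3.4, 2.3]
gripper_width: 0.219
```

{"method": "move_arm", "body": {"plan": [[1, 0, 0, 0, 0], [1, 0, 0, 0, 0], [1, 0, 0, 0, 0], [1, 0, 0, 0, 0], [1, 0, 0, 0, 0]], "grip_force": 17}}

```text
clock: 5.12
ee_pos: [0.5759, -0.0118, 0.085]
orientation: [0.986, -0.169, 0.001, -0.001]
wrist_force: [1.8, 4.4, 2.7]
gripper_width: 0.215
```

{"method": "move_arm", "body": {"plan": [[1, 0, 0, 0, 0], [1, 0, 0, 0, 0], [1, 0, 0, 0, 0], [1, 0, 0, 0, 0], [1, 0, 0, 0, 0]]}}

```text
clock: 5.53
ee_pos: [0.5759, -0.0118, 0.085]
orientation: [0.986, -0.169, 0.001, -0.001]
wrist_force: [1.7, 4.6, 3.8]
gripper_width: 0.212
```

The opening is 18.5 mm, which matches the 19 mm flats. I'll relieve the ~4 N side load, then hold while logging the torque.

{"method": "move_arm", "body": {"plan": [[1, 0, -1, 0, 0], [1, 0, 0, 0, 0], [1, 0, 0, 0, 0], [1, 0, 0, 0, 0], [1, 0, 0, 0, 0]]}}

```text
clock: 5.95
ee_pos: [0.5759, -0.0117, 0.085]
orientation: [0.986, -0.169, 0.0, -0.0]
wrist_force: [-0.0, 4.2, 5.7]
gripper_width: 0.219
```

Run:
```python
from h import *
for i in range(90):
    s=r.snapshot('scene')
    if i%6==0:
        cv2.imwrite(f'pics/h{i}.png',s['pixels'][:,:,::-1]); t=r.read_state(); print(round(t['clock'],2),t['wrist_force'].round(1),t['torque'].round(3),round(t['gripper_width'],3))
```

```text
6.0 [-0.3  2.4  4.6] [0.726 0.066 0.02 ] 0.217
6.3 [0.2 2.8 3.7] [0.761 0.052 0.016] 0.216
6.6 [0.1 3.  5.6] [ 0.731  0.053 -0.02 ] 0.216
6.9 [0.  3.3 5.4] [ 0.727  0.042 -0.029] 0.223
7.2 [1.4 3.3 4.9] [0.74  0.003 0.005] 0.221
7.5 [0.3 3.6 5.9] [ 0.768  0.031 -0.039] 0.22
7.8 [-0.4  2.4  4.2] [ 0.729  0.026 -0.018] 0.22
8.1 [0.  3.7 5.3] [ 0.712  0.052 -0.032] 0.215
8.4 [0.2 3.  5.9] [ 0.794  0.05  -0.018] 0.215
8.7 [0.4 2.  6. ] [ 0.821  0.039 -0.008] 0.223
9.0 [-0.5  3.9  5.6] [ 0.748  0.036 -0.029] 0.221
9.3 [-0.5  2.3  6.2] [ 0.723  0.069 -0.019] 0.218
9.6 [-0.9  3.8  5.5] [ 0.792  0.024 -0.049] 0.22
9.9 [-0.4  4.   5.5] [0.752 0.069 0.002] 0.217
10.2 [-0.1  3.3  4.8] [ 0.769  0.052 -0.019] 0.22
```

Run:
```python
from h import *
p=None
for i in range(84):
    s=r.snapshot('wrist' if i%6==0 else 'scene')
    if i%6==0:
        g=cv2.cvtColor(s['pixels'],cv2.COLOR_RGB2GRAY).astype(int); cv2.imwrite(f'pics/w_h{i}.png',s['pixels'][:,:,::-1])
        t=r.read_state(); d=None if p is None else np.abs(g-p)
        print(round(t['clock'],2),t['wrist_force'].round(1),t['torque'].round(3),round(t['gripper_width'],3),'' if d is None else [(d>15).sum(), np.argwhere(d>15)[:3].tolist()]); p=g
t=s['pixels']; cv2.imwrite('pics/scene_end.png',t[:,:,::-1])
# scene: changes near the bracket between early hold frames
h=[cv2.imread(f'pics/h{i}.png',0).astype(int) for i in (0,6,12,18,78,84)]+[cv2.cvtColor(t,cv2.COLOR_RGB2GRAY).astype(int)]
print([(np.abs(a-b)[150:260,180:300]>12).sum() for a,b in zip(h,h[1:])])
```

```text
10.5 [0.1 3.6 5.3] [0.765 0.099 0.002] 0.222 
10.8 [-0.3  2.9  5.4] [ 0.721  0.06  -0.025] 0.219 [np.int64(18), [[165, 193], [257, 39], [259, 43]]]
11.1 [1.7 3.8 2.8] [ 0.941 -0.368 -0.024] 0.214 [np.int64(1460), [[0, 37], [0, 92], [0, 93]]]
11.4 [2.3 5.  1.4] [ 1.048 -0.515  0.023] 0.218 [np.int64(136), [[0, 92], [10, 117], [11, 109]]]
11.7 [2.5 4.2 2.7] [ 1.087 -0.551  0.014] 0.215 [np.int64(84), [[4, 86], [13, 388], [16, 368]]]
12.0 [1.8 4.5 2. ] [ 1.112 -0.561 -0.028] 0.218 [np.int64(47), [[4, 86], [147, 202], [147, 203]]]
12.3 [2.5 3.2 1.6] [ 1.109 -0.621 -0.002] 0.217 [np.int64(42), [[135, 168], [148, 193], [151, 190]]]
12.6 [2.8 4.4 1.6] [ 1.105 -0.585 -0.015] 0.214 [np.int64(40), [[147, 196], [147, 197], [148, 193]]]
12.9 [3.  4.6 2.6] [ 1.083 -0.572  0.002] 0.218 [np.int64(47), [[149, 191], [150, 190], [150, 191]]]
13.2 [2.2 4.1 2.2] [ 1.046 -0.636 -0.014] 0.216 [np.int64(64), [[143, 205], [144, 205], [146, 193]]]
13.5 [2.6 3.9 1.7] [ 1.088 -0.552  0.062] 0.213 [np.int64(43), [[147, 195], [147, 198], [148, 194]]]
13.8 [2.7 4.4 2.7] [ 1.099e+00 -6.560e-01 -1.000e-03] 0.215 [np.int64(40), [[150, 191], [150, 192], [154, 206]]]
14.1 [3.1 3.8 1.8] [ 1.094 -0.611  0.011] 0.215 [np.int64(52), [[135, 168], [142, 204], [142, 205]]]
14.4 [3.2 3.2 2.7] [ 1.073 -0.625 -0.008] 0.215 [np.int64(39), [[146, 191], [147, 190], [149, 192]]]
[np.int64(0), np.int64(0), np.int64(0), np.int64(0), np.int64(0), np.int64(44)]
```

The moment stepped at about 11.0 s, roughly 6.3 s after the grip, which is consistent with the stall. A few wrist pixels near (195,148) still change, so I'll see what they are.

Run:
```python
from h import *
A=[cv2.imread(f'pics/w_h{i}.png') for i in (0,6,42,78)]
crop=lambda x:cv2.resize(x[110:310,130:400],(400,296),interpolation=cv2.INTER_CUBIC)
d=lambda a,b:cv2.convertScaleAbs(cv2.absdiff(a,b),alpha=4)
cv2.imwrite('pics/c6.png',np.vstack([np.hstack([crop(A[1]),crop(A[3])]),np.hstack([crop(d(A[0],A[1])),crop(d(A[2],A[3]))])]))
for i in range(0,84,6):
    pass
g=[cv2.imread(f'pics/w_h{i}.png',0).astype(int) for i in range(0,84,6)]
print([(np.abs(a-b)[130:170,170:220]>15).sum() for a,b in zip(g,g[1:])])
t=r.read_state();print(t['ee_pos'],t['clock'])
```

```text
[np.int64(1), np.int64(34), np.int64(13), np.int64(22), np.int64(31), np.int64(25), np.int64(27), np.int64(29), np.int64(48), np.int64(24), np.int64(27), np.int64(41), np.int64(22)]
[ 0.57588078 -0.01172372  0.08464659] 14.65
```

View pics/c6.png

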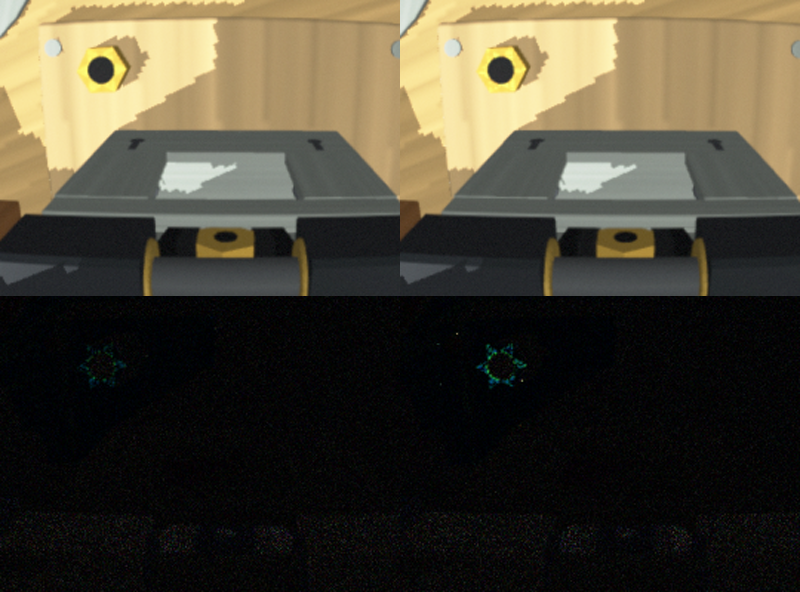

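In both frames the head sits unchanged between the fingers. The flickering pixels are the spare nut, which is staying in place. I'll hold a little longer for margin, do a final check, then hand in.

{"method": "move_arm", "body": {"plan": [[1, 0, 0, 0, 0], [1, 0, 0, 0, 0], [1, 0, 0, 0, 0], [1, 0, 0, 0, 0], [1, 0, 0, 0, 0]]}}

```text
clock: 15.07
ee_pos: [0.5759, -0.0118, 0.0846]
orientation: [0.986, -0.169, 0.0, -0.0]
wrist_force: [3.1, 3.5, 2.1]
gripper_width: 0.217
```

{"method": "move_arm", "body": {"plan": [[1, 0, 0, 0, 0], [1, 0, 0, 0, 0], [1, 0, 0, 0, 0], [1, 0, 0, 0, 0], [1, 0, 0, 0, 0]]}}

```text
clock: 15.48
ee_pos: [0.5759, -0.0118, 0.0846]
orientation: [0.986, -0.169, 0.0, -0.0]
wrist_force: [2.8, 3.8, 1.8]
gripper_width: 0.216
```

{"method": "move_arm", "body": {"plan": [[1, 0, 0, 0, 0], [1, 0, 0, 0, 0], [1, 0, 0, 0, 0], [1, 0, 0, 0, 0], [1, 0, 0, 0, 0]]}}

```text
clock: 15.9
ee_pos: [0.5759, -0.0118, 0.0846]
orientation: [0.986, -0.169, 0.0, -0.0]
wrist_force: [3.4, 4.9, 1.3]
gripper_width: 0.217
```

Run:
```python
from h import *
s=snap('wrist','wend'); a=cv2.imread('pics/wend.png',0).astype(int); b=cv2.imread('pics/w_h78.png',0).astype(int)
print('head region changed px',(np.abs(a-b)[260:290,230:330]>25).sum(),'all',(np.abs(a-b)>25).sum())
t=r.read_state(); print(t['clock'],t['wrist_force'].round(1),t['torque'].round(2),t['gripper_width'],t['ee_pos'])
print(r.finish_job())
```

```text
head region changed px 0 all 3
15.95 [2.9 4.6 2. ] [ 1.09 -0.57 -0.02] 0.21660447009932396 [ 0.57588465 -0.01176436  0.08466288]
the job is handed in; nothing more can be done
None
```

I found the jig in the camera views and lowered the open fingers into the gap. I gripped the head across its flats with the grip set to 17 N and held it from about 4.7 s until I handed in at 15.95 s. The job report gives no verdict.

- **Grip:** The opening stayed at about 18.8 mm, against 19 mm flats, and the head did not move between the last wrist pictures. The net force on the wrist stayed at about 6 N or less.
- **Nut tight:** I could not see the nut directly, because the gripper hid it. The wrist moment stepped at about 11.0 s, 6.3 s into the hold, and then stayed constant. I take that as the stall; the hold also lasted over 11 s, longer than the 8 s maximum given.
- **What I couldn't confirm:** The step in the moment (roughly 0.5 N m about the bolt axis) was larger than the driver's 0.12 N m alone. I put this down to the pull on the wrist changing too, but did not check it.
- **Other things on the bench:** Nothing else visibly moved in the wrist pictures. The spare nut's outline flickered slightly but stayed in place. I made no full before-and-after check of every item.

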